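# Re-hang a slide carrier on the docking rail

### The arm

A 7-joint arm with a two-finger parallel gripper is mounted at the origin on a cart in front of the work surface, level with it; the furniture and walls round the work are solid. World frame = base frame: x ahead of the robot, y to its left, z up, the work surface at z = 0. Lengths are in m, angles in rad, forces in N, time in s.
With the tool pointing down it reaches from about 0.425 to 0.825 m from the base axis. Payload 3.6 kg.
Tool frame: the origin (TCP) lies on the centre line of the jaws, within the pads' length; the fingertips stand 11 mm ahead of it and the grasp point (between the pads) lies 8 mm behind it; z points along the fingers, x is the direction in which the jaws open and shut, and the axes are right-handed (so a half turn about z gives the same grasp; the last joint's range is limited). The gripper opens to 93 mm and grips with 3 to 60 N. Pads are 15 mm wide; open, the fingers measure 128 mm over their backs; the gripper's body (75 mm by 188 mm) begins 65 mm behind the grasp point.
Start: joints at [-1.357, 0.615, -0.013, 1.423, 0.008, 1.103, -0.04], TCP at [0.155, 0.631, 0.23] pointing down, gripper open.
Joint ranges: [-3.12, 3.12], [-0.3, 2.06], [-1.34, 1.32], [0.26, 2.42], [-1.36, 4.5], [0.01, 1.98], [-2.84, 2.84]. Speed limits (rad/s): [2.79, 2.79, 3.14, 3.14, 3.14, 3.14, 3.14].

### API

Orientations are given as a rotation vector (axis times angle).
In Python, from station import ctrl gives the robot as it stands.
- The arm moves only by the shell command python3 -m jog 'ROWS' [FORCE]. ROWS is JSON, a list of rows, each a list of 3 entries, a list of its own where there are three numbers: the finger opening in cm, from 0 to 9.3, then the shift along the tool's x, y, z in cm, then the turn, a rotation vector about the tool's x, y, z in rad. In form: [[hand, [x, y, z], [rx, ry, rz]], ...]. A call has exactly 10 rows; each row is the pose to reach, as a shift and turn from the pose commanded when the call began, along the tool's axes at that moment; what a row does not reach only later rows make up. A row lasts 1/10 s, in which the tool goes at most 50 mm and 8.59 degrees, less where a joint would pass 70% of its speed; a pose out of reach is approached as far as the arm can. A call with a gripper value outside its range is refused whole. The fingers move at their own pace and stop on an object; FORCE is the grip in N (left out, the last holds). Time passes only in rows, so rows that repeat a pose let the fingers close, or fill a call up. It gives the time, the measured TCP pose, the force and the opening at its end, in the units of the state.
- ctrl.observe(): the state, without advancing time (a new reading comes with each control period).
- ctrl.get_image(name): name is "scene" or "top"; returns the picture (420x560x3 uint8, blue, green, red); there is no depth.
- ctrl.camera_params(name): a dict with "fx", "fy", "cx", "cy" (pixels), "origin" and "attitude" of the camera in the world. Camera axes: x right, y down, z forward; pixel columns grow to the right and rows downward; lengths in m; the calibration is good to about 2 mm. A picture is of the moment at which its call begins. camera_params takes no time and is no camera call.
- ctrl.sign_off(): hands the job in, once; it reports no verdict.
The state is a dict: "time_s": time; "joint_pos": joint angles; "joint_velocities": joint speeds; "tau": joint torques, N m; "position": TCP position; "tool_rot": TCP orientation; "contact_force": force on the tool from outside, world axes, zero at the start; "wrist_torque": the same for the moment, N m; "opening": finger opening in m.
Only numpy, scipy, OpenCV 4.12 (cv2) and the standard library are available. Lean on these libraries where they do the work, as an engineer would, in place of code of your own. Each camera call takes 0.05 s, during which the arm holds its last target. There are 200 camera calls.

### The job

Take the slide carrier by its yellow grip, slide it along the loading rail to the end of that rail, lift it over the red end stop and hang it on the other, docking rail. Slide it gently along the docking rail until it drops into the notch of the blue insert, and leave it hanging there by itself, upright and fully down in the notch. Never force it against either rail, and leave the other things on the worktop where they are.

Things in the scene. Friction and masses are not known exactly. Their poses are not given: they have to be found in the camera images.
- carrier_grip (a point): Centre of the yellow grip tab on the slide carrier: 14 mm thick across the rail (own x), 26 mm long along the rail (own y), 44 mm high, free all round; z up. It is sprung: it stands 40 mm above the carrier's origin and, pushed down on the rail, yields up to 8 mm (3 N at first, 0.6 N more per mm, damped), then is solid; lifting it lifts the carrier at once.
- carrier: The grey slide carrier, a saddle (loose, 0.15 to 0.3 kg in all); origin: centre of the underside of its bridge, which rests on the rail; y along the rail. Bridge 34 x 24 mm (24 along the rail), 8 mm thick. Legs beside the rail end in inward lips (24 mm long), 14 to 18 mm below the origin, 14 mm gap between. Two slide racks, 60 mm long, 48 mm over all, hang to 94 mm below.
- rail_a_top (a point): Centre of the running surface of the loading rail (fixed, 220 mm long, 130 mm high), where the carrier hangs at the start; y along the rail, x across, z up. Red end stops at both ends, 8 mm wide, rise 15 mm above the running surface, inner faces at y = -102 and +102 mm.
- rail_a: The loading rail; origin under its centre on the worktop; white base 70 x 220 mm. For y = -70 to 70 mm it has a T head 20 mm wide, 6 mm high, on an 8 mm web; the carrier's lips are caught under it (8 mm play upward). The last 32 mm before each stop have no head: only there, with the bridge within 8 mm of the stop (best touching), can the carrier be lifted off.
- rail_b_top (a point): Centre of the running surface of the docking rail (fixed, 220 mm long, 130 mm high), which stands beyond one end of the loading rail, on either side; y along the rail, x across, z up. Red end stops as on the loading rail. The origin of the carrier is level with this point when it runs on the rail and 5 mm lower in the notch.
- rail_b: The docking rail; origin under its centre on the worktop. Plain 8 mm bar, no head: the carrier can be set on it from above. A blue insert, flush with the bar, has a notch 30 mm long, 5 mm deep, with upright walls. The notch's place is not reported: its centre is anywhere from y = -30 to 30 mm. It stays put. Over 25 N between carrier and a rail is forcing.
- beaker_250: Bystander, to be left alone: a 250 ml glass beaker, 73 mm wide and 92 mm high, near the front edge; origin at the centre of its underside.
- beaker_blue: Bystander, to be left alone: a glass beaker with blue filling, 67 mm wide and 88 mm high, at the back; origin at the centre of its underside.
- petri: Bystander, to be left alone: a pink petri dish, 91 mm across and 16 mm high, on the left; origin at the centre of its underside.
- vial_a: Bystander, to be left alone: a clear vial with a black cap, 22 mm across and 52 mm high, front left; origin at the centre of its underside.
- vial_b: Bystander, to be left alone: a brown vial with a white cap, 22 mm across and 52 mm high, front left; origin at the centre of its underside.
- marker_black: Bystander, to be left alone: a white marker pen with a black cap, 135 mm long and 16 mm high, lying near the front edge; origin at the centre of its underside.
Not all that is in view belongs to the job. What is shaped like the carrier but orange is not meant.

How it is judged:
On the way, in this order (a step that is already met when the one before it is completed fails the run):
1. the carrier is off the loading rail: raised clear above its running surface (z of carrier in the frame of rail_a_top above 0.02 m and contact force between carrier and rail_a below 0.05 N), for 0.1 s.
2. the carrier is hung on the docking rail, its weight on the bar (x of carrier in the frame of rail_b_top between -0.008 and 0.008 m and z of carrier in the frame of rail_b_top between -0.012 and 0.003 m and angle between carrier's own z axis and vertical below 0.15 rad and contact force between carrier and rail_b above 0.5 N), for 0.1 s.
At the end, for the whole second after the job is handed in: The carrier hangs by itself from the docking rail with its bridge down in the notch (its underside 3.5 to 7.5 mm below the running surface, within 6 mm of the bar's centre plane), upright within 7 degrees, at rest and released (x of carrier in the frame of rail_b_top between -0.006 and 0.006 m and z of carrier in the frame of rail_b_top between -0.0075 and -0.0035 m and y of carrier in the frame of rail_b_top between -0.037 and 0.037 m and angle between carrier's own z axis and vertical below 0.12 rad and linear speed of carrier below 0.02 m/s and contact force between carrier and rail_b above 0.5 N and contact force between carrier and the fingers below 0.05 N); the robot touches nothing.
It fails at once if the carrier is forced against the loading rail (more than 25 N) (contact force between carrier and rail_a above 25 N).
It fails at once if the carrier is forced against the docking rail (more than 25 N) (contact force between carrier and rail_b above 25 N).
It fails at once if the carrier is tipped more than 40 degrees (angle between carrier's own z axis and vertical above 0.7 rad).
It fails at once if another loose thing is pushed more than 20 mm (distance of any of beaker_250, beaker_blue, petri, vial_a, vial_b, marker_black from where it was at the start of the episode above 0.02 m).
It also fails if it takes over 61 s, if anything falls off the work surface, if the arm or the gripper's body presses on something with over 40 N, if the wrist force passes 120 N, or if a joint passes its speed limit or range.

## Working session

There is one attempt and no reset: what is moved stays moved. The work goes in short steps, Python scripts to look and compute and a shell command to move; the robot and the scene stay as the last step left them, time stands still between calls to the robot, and variables do not carry over. Pictures are saved under pics/ and viewed, about 8 in all and at most 12, crops included, and the job is handed in when it is done.

```bash
mkdir -p pics
python3 - <<'E'
from station import ctrl
import cv2
for n in("scene","top"):
    cv2.imwrite(f"pics/{n}0.png",ctrl.get_image(n)); print(n,ctrl.camera_params(n))
o=ctrl.observe();print(o["time_s"],o["position"],o["tool_rot"],o["contact_force"],o["opening"])
E
```

```text
scene {'fx': 511.4396685846872, 'fy': 511.4396685846872, 'cx': 277.2576566726319, 'cy': 215.54984707819386, 'origin': array([-0.32260221,  0.64324445,  1.07901608]), 'attitude': array([-1.17875613,  2.29878079, -0.99568854])}
top {'fx': 532.2081530682647, 'fy': 532.2081530682647, 'cx': 273.2459617547661, 'cy': 199.47414068656468, 'origin': array([0.26399069, 0.04782829, 1.52735334]), 'attitude': array([-2.1448664 ,  2.12979456, -0.17587344])}
0.1 [0.15484871 0.63058459 0.22859962] [ 2.47089645  1.93776089 -0.00277079] [-0.69354074  0.29322266 -0.29869445] 0.09287337574459902
```

View pics/scene0.png

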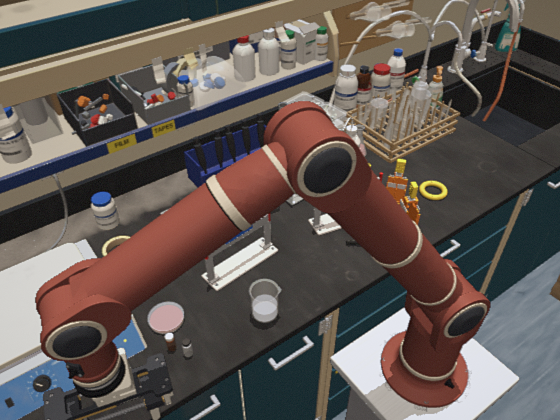

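View pics/top0.png

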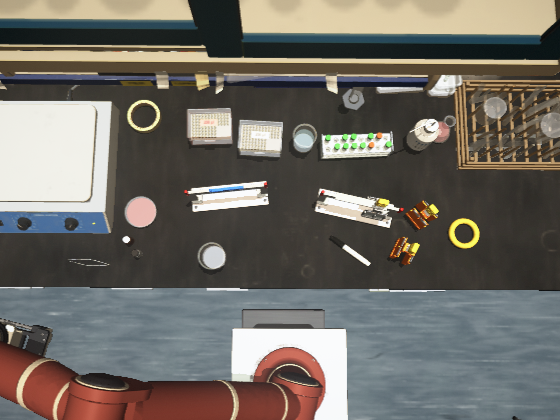

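The top view shows the loading rail at about (355,207) with the grey/yellow carrier near its right end (380,207). The docking rail with the blue insert is at (230,193). The carrier-shaped decoys at (422,214) and (405,250) are orange. I'll enlarge both to confirm.

Run:
```python
import cv2
im=cv2.imread("pics/top0.png")
a=cv2.resize(im[170:265,305:445],None,fx=5.5,fy=5.5,interpolation=cv2.INTER_CUBIC)[:,:780]
b=cv2.resize(im[170:220,175:280],None,fx=5.5,fy=5.5,interpolation=cv2.INTER_CUBIC)
cv2.imwrite("pics/c1.png",a);cv2.imwrite("pics/c2.png",b);print(a.shape,b.shape)
```

```text
(522, 770, 3) (275, 578, 3)
```

View pics/c1.png

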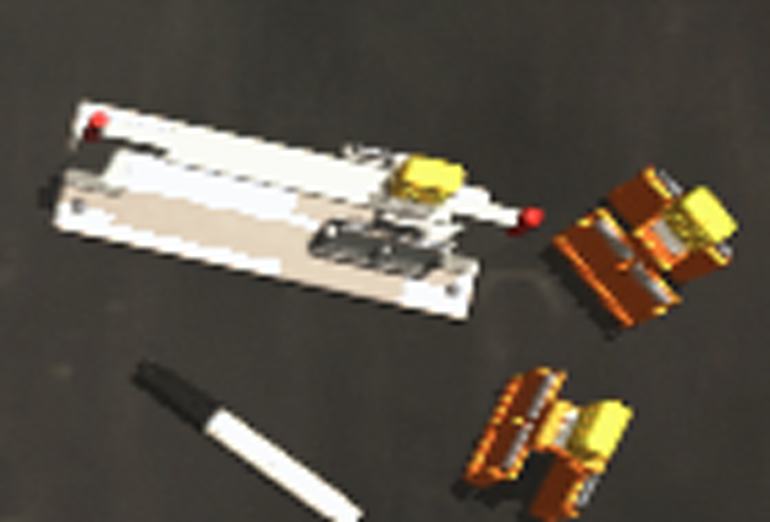

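View pics/c2.png

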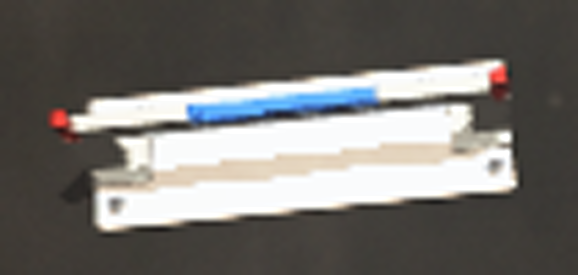

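The meant carrier is the grey one with the yellow grip, crop 1 (430,175), hanging on the white rail between the red stops at (97,118) and (531,213). The two orange ones at (650,245) and (550,440) are decoys. In crop 2 the docking stops are at (60,118) and (498,73), with the blue insert spanning about (190–378, 100).

```bash
cat > h.py <<'E'
from station import ctrl
import numpy as np
from scipy.spatial.transform import Rotation as R
def ray(cam,u,v,z):
    p=ctrl.camera_params(cam);d=R.from_rotvec(p["attitude"]).as_matrix()@np.array([(u-p["cx"])/p["fx"],(v-p["cy"])/p["fy"],1])
    return p["origin"]+d*(z-p["origin"][2])/d[2]
def proj(cam,X):
    p=ctrl.camera_params(cam);c=R.from_rotvec(p["attitude"]).as_matrix().T@(np.array(X)-p["origin"])
    return c[:2]/c[2]*p["fx"]+[p["cx"],p["cy"]]
def toolmat():return R.from_rotvec(ctrl.observe()["tool_rot"]).as_matrix()
E
python3 - <<'E'
from h import *
f=lambda x,y,ox,oy:(ox+(x+.5)/5.5-.5,oy+(y+.5)/5.5-.5)
def rep(n,l,r,ox,oy):
    L=ray("top",*f(*l,ox,oy),.145);Rr=ray("top",*f(*r,ox,oy),.145);d=L-Rr
    c=(L+Rr)/2;print(n,L,Rr,np.linalg.norm(d),c,"dir",np.degrees(np.arctan2(d[1],d[0])),"radius ends",np.hypot(*L[:2]),np.hypot(*Rr[:2]));return c,d/np.linalg.norm(d)
c,d=rep("A",(97,118),(531,215),305,170)
print("grip",g:=ray("top",*f(433,176,305,170),.192),"along",(g-c)@d,"perp",np.cross(d,g-c)[2])
# bases corner check
for q in[(60,228),(468,318),(55,180),(475,262)]:print(ray("top",*f(*q,305,170),.0))
c2,d2=rep("B",(60,118),(498,73),175,170)
for q in[(190,112),(378,98)]:
  g=ray("top",*f(*q,175,170),.13);print("blue",(g-c2)@d2)
m=toolmat();print(m)
E
```

```text
A [ 0.5142953  -0.08269932  0.145     ] [ 0.46874134 -0.28957673  0.145     ] 0.21183348809691582 [ 0.49151832 -0.18613803  0.145     ] dir 77.58176987718609 radius ends 0.5209019459937643 0.5509747117348593
grip [ 0.47967386 -0.23337036  0.192     ] along -0.04867438646891848 perp 0.0014102205999936834
[ 0.48150828 -0.07641646  0.        ]
[ 0.43537585 -0.29015889  0.        ]
[ 0.5071017  -0.07392724  0.        ]
[ 0.4650117  -0.29468901  0.        ]
B [0.51167497 0.27805616 0.145     ] [0.5351922 0.0681898 0.145    ] 0.21117990090499647 [0.52343358 0.17312298 0.145     ] dir 96.39378382585514 radius ends 0.5823456876171326 0.5395187996536388
blue 0.044850324588301384
blue -0.046493533570786
[[ 2.38371996e-01  9.71173811e-01 -4.70129853e-04]
 [ 9.71171184e-01 -2.38372445e-01 -2.26030325e-03]
 [-2.30721332e-03  8.22164311e-05 -9.99997335e-01]]
```

Both stop spans come out at 211–212 mm against the expected 212, so the rail poses fit. The carrier is at about y = -49 mm on the loading rail. I'll plan the approach now.

```bash
cat >> h.py <<'E'
def to(x,y,z,yaw,start=None):
    o=ctrl.observe();M=R.from_rotvec(o["tool_rot"]);p=o["position"]
    if start is not None:
        p=np.array(start[:3]);M=tool(start[3])
    T=tool(yaw);print(np.round(M.inv().apply(np.array([x,y,z])-p)*100,2),np.round((M.inv()*T).as_rotvec(),4))
def tool(yaw):
    c,s=np.cos(np.radians(yaw)),np.sin(np.radians(yaw));return R.from_matrix(np.array([[c,s,0],[s,-c,0],[0,0,-1]]))
E
python3 - <<'E'
from h import *
to(.20,.53,.30,69);to(.335,.37,.30,48);to(.45,.20,.29,24)
s=(.45,.2,.29,24)
to(.47,0.05,.28,6,s);to(.4797,-.2334,.24,-12.4,s)
E
```

```text
[-8.71  6.78 -7.12] [0.0002 0.0023 0.1258]
[-21.03  23.71  -7.09] [0.0006 0.0022 0.4923]
[-34.8   38.93  -6.06] [0.0011 0.0021 0.9112]
[-4.27 14.52  1.  ] [0.     0.     0.3142]
[-14.91  40.8    5.  ] [0.     0.     0.6353]
```

```bash
python3 -m jog '[[9.3,[-2.5,2,-2.4],[0,0,0.04]],[9.3,[-6,4.5,-5],[0,0,0.08]],[9.3,[-9,7,-7],[0,0,0.13]],[9.3,[-12,10.5,-7],[0,0,0.22]],[9.3,[-15,14.5,-7],[0,0,0.31]],[9.3,[-18,18.5,-7],[0,0,0.4]],[9.3,[-21,22.5,-7],[0,0,0.49]],[9.3,[-24,26,-7],[0,0,0.58]],[9.3,[-26.5,29,-7],[0,0,0.66]],[9.3,[-29,32,-7],[0,0,0.74]]]' 10
python3 - <<'E'
from h import *
to(.45,.20,.29,24);to(.47,0.05,.28,6);to(.4797,-.2334,.24,-12.4)
E
```

```text
time_s: 1.1
position: [0.3972, 0.2714, 0.2995]
tool_rot: [3.007, 0.908, -0.001]
contact_force: [0.0, 0.2, 0.5]
opening: 0.0928
[0.45 8.87 0.94] [0.     0.0007 0.1673]
[-6.18 22.48  1.95] [1.000e-04 7.000e-04 4.815e-01]
[-21.05  46.62   5.96] [2.000e-04 7.000e-04 8.026e-01]
```

```bash
python3 -m jog '[[9.3,[0.2,3,0.3],[0,0,0.05]],[9.3,[0.4,6.5,0.6],[0,0,0.11]],[9.3,[-0.3,10.5,1],[0,0,0.2]],[9.3,[-2.5,15,1.3],[0,0,0.3]],[9.3,[-4.5,19,1.6],[0,0,0.4]],[9.3,[-6.5,22.8,2],[0,0,0.48]],[9.3,[-9,27,2],[0,0,0.56]],[9.3,[-11.5,31,2],[0,0,0.64]],[9.3,[-14,35,2],[0,0,0.72]],[9.3,[-16,38.5,2],[0,0,0.8]]]'
python3 - <<'E'
from h import *
to(.4797,-.2334,.22,-12.4);to(.4797,-.2334,.164,-12.4)
E
```

```text
time_s: 2.1
position: [0.4771, -0.1382, 0.2796]
tool_rot: [3.123, -0.337, -0.001]
contact_force: [1.5, 1.1, 0.2]
opening: 0.0927
[2.29 9.24 5.96] [0.0004 0.0004 0.0015]
[ 2.29  9.24 11.56] [0.0004 0.0004 0.0015]
```

```bash
python3 -m jog '[[9.3,[0.7,3,0.5],[0,0,0]],[9.3,[1.6,6.5,1],[0,0,0]],[7,[2.3,8.5,2],[0,0,0]],[5,[2.3,9.2,3],[0,0,0]],[4.5,[2.3,9.2,4],[0,0,0]],[4.5,[2.3,9.2,5],[0,0,0]],[4.5,[2.3,9.2,5.5],[0,0,0]],[4.5,[2.3,9.2,5.5],[0,0,0]],[4.5,[2.3,9.2,5.5],[0,0,0]],[4.5,[2.3,9.2,5.5],[0,0,0]]]'
python3 - <<'E'
from h import *
import cv2
o=ctrl.observe();print(o["position"],o["contact_force"])
im=ctrl.get_image("scene");t=proj("scene",o["position"]);print(t,proj("scene",[.4797,-.2334,.192]))
a=ctrl.get_image("top");b=proj("top",o["position"]);print(b)
g=lambda i,c:cv2.resize(cv2.getRectSubPix(i,(80,110),(float(c[0]),float(c[1]))),None,fx=5,fy=5,interpolation=cv2.INTER_CUBIC)
cv2.imwrite("pics/s1.png",np.hstack([g(im,t),g(a,b)])[:, :800])
E
```

```text
time_s: 3.1
position: [0.4816, -0.2302, 0.2252]
tool_rot: [3.124, -0.328, 0.002]
contact_force: [0.4, -0.1, 0.1]
opening: 0.0453
[ 0.48159679 -0.23017598  0.22516756] [ 0.36785065 -0.12591286  0.10453058]
[366.31492175 155.41367183] [366.30719758 164.80989686]
[384.76724928 198.70460223]
```

View pics/s1.png

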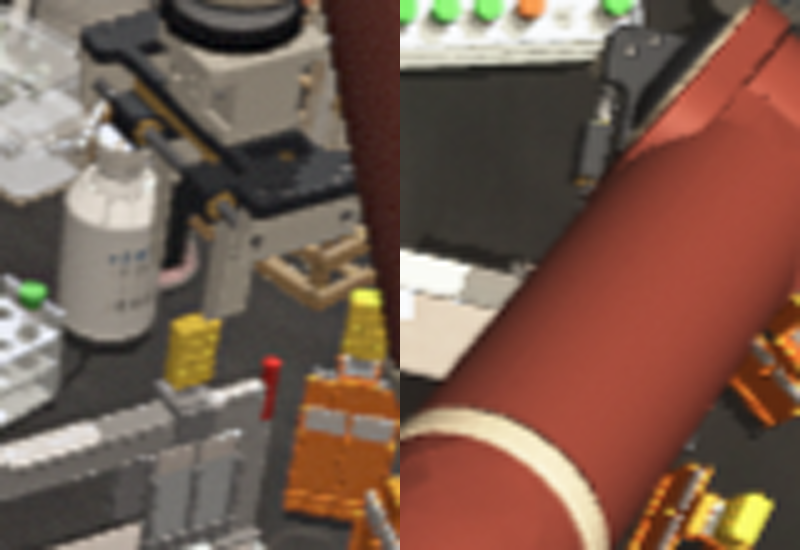

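The left half shows the yellow grip top at crop (195,322), one pixel from where I predicted it. The jaws straddle it, with the near fingertip at (228,310). I'll descend and close.

```bash
python3 -m jog '[[4.5,[0,0.1,1],[0,0,0]],[4.5,[0,0.2,2.5],[0,0,0]],[4.5,[0,0.2,4],[0,0,0]],[4.5,[0,0.2,5.2],[0,0,0]],[4.5,[0,0.2,6],[0,0,0]],[4,[0,0.2,6.1],[0,0,0]],[3,[0,0.2,6.1],[0,0,0]],[2,[0,0.2,6.1],[0,0,0]],[1.6,[0,0.2,6.1],[0,0,0]],[0.8,[0,0.2,6.1],[0,0,0]]]' 15; python3 -m jog '[[0.5,[0,0,0],[0,0,0]],[0,[0,0,0],[0,0,0]],[0,[0,0,0],[0,0,0]],[0,[0,0,0],[0,0,0]],[0,[0,0,0],[0,0,0]],[0,[0,0,0],[0,0,0]],[0,[0,0,0],[0,0,0]],[0,[0,0,0],[0,0,0]],[0,[0,0,0],[0,0,0]],[0,[0,0,0],[0,0,0]]]' 25
python3 - <<'E'
from h import *
to(.4915+.2149*.085,-.1861+.9766*.085,.164,-12.4)
E
```

```text
time_s: 4.2
position: [0.4813, -0.2325, 0.1642]
tool_rot: [3.124, -0.329, 0.002]
contact_force: [-0.3, 0.1, -0.4]
opening: 0.0138
time_s: 5.2
position: [0.4812, -0.2326, 0.1638]
tool_rot: [3.124, -0.329, 0.002]
contact_force: [0.8, -0.3, 2.6]
opening: 0.014
[  0.09 -13.26  -0.02] [ 0.0004 -0.0011  0.0065]
```

```bash
python3 -m jog '[[0,[0,-0.5,0],[0,0,0.003]],[0,[0,-1.5,0],[0,0,0.006]],[0,[0,-3,0],[0,0,0.006]],[0,[0,-4.5,0],[0,0,0.006]],[0,[0.05,-6,0],[0,0,0.006]],[0,[0.05,-7.5,0],[0,0,0.006]],[0,[0.1,-9,0],[0,0,0.006]],[0,[0.1,-10.5,0],[0,0,0.006]],[0,[0.1,-11.8,0],[0,0,0.006]],[0,[0.1,-12.5,0],[0,0,0.006]]]'; python3 -m jog '[[0,[0,-0.1,0],[0,0,0]],[0,[0,-0.2,0],[0,0,0]],[0,[0,-0.3,0],[0,0,0]],[0,[0,-0.35,0],[0,0,0]],[0,[0,-0.4,0],[0,0,0]],[0,[0,-0.45,0],[0,0,0]],[0,[0,-0.5,0],[0,0,0]],[0,[0,-0.55,0],[0,0,0]],[0,[0,-0.6,0],[0,0,0]],[0,[0,-0.65,0],[0,0,0]]]'
python3 - <<'E'
from h import *
o=ctrl.observe();p=o["position"][:2]-[.4915,-.1861];d=np.array([.2149,.9766]);print(p@d,np.cross(d,p),o["contact_force"][:2]@d)
E
```

```text
time_s: 6.2
position: [0.5072, -0.109, 0.1634]
tool_rot: [3.123, -0.336, -0.003]
contact_force: [0.2, -3.7, 3.8]
opening: 0.0136
time_s: 7.2
position: [0.5096, -0.1041, 0.1638]
tool_rot: [3.123, -0.339, 0.001]
contact_force: [-1.3, -3.8, 3.0]
opening: 0.0137
0.08398059468690862 -1.6657095885604795e-05 -3.989874951326902<stdin>:2: DeprecationWarning: Arrays of 2-dimensional vectors are deprecated. Use arrays of 3-dimensional vectors instead. (deprecated in NumPy 2.0)
```

```bash
python3 -m jog '[[0,[0,-0.05,0],[0,0,0]],[0,[0,-0.1,0],[0,0,0]],[0,[0,-0.15,0],[0,0,0]],[0,[0,-0.2,0],[0,0,0]],[0,[0,-0.25,0],[0,0,0]],[0,[0,-0.3,0],[0,0,0]],[0,[0,-0.35,0],[0,0,0]],[0,[0,-0.4,0],[0,0,0]],[0,[0,-0.4,0],[0,0,0]],[0,[0,-0.4,0],[0,0,0]]]'
python3 - <<'E'
from h import *
o=ctrl.observe();p=o["position"][:2]-[.4915,-.1861];d=np.array([.2149,.9766]);print(p@d,o["contact_force"][:2]@d)
E
```

```text
time_s: 8.2
position: [0.5102, -0.1, 0.1637]
tool_rot: [-3.123, 0.338, -0.0]
contact_force: [-0.1, -3.3, 2.6]
opening: 0.0139
0.0881478945235304 -3.1880671055040875
```

```bash
python3 -m jog '[[0,[0,-0.05,0],[0,0,0]],[0,[0,-0.1,0],[0,0,0]],[0,[0,-0.15,0],[0,0,0]],[0,[0,-0.2,0],[0,0,0]],[0,[0,-0.25,0],[0,0,0]],[0,[0,-0.25,0],[0,0,0]],[0,[0,-0.25,0],[0,0,0]],[0,[0,-0.25,0],[0,0,0]],[0,[0,-0.25,0],[0,0,0]],[0,[0,-0.25,0],[0,0,0]]]'
python3 - <<'E'
from h import *
o=ctrl.observe();p=o["position"][:2]-[.4915,-.1861];d=np.array([.2149,.9766]);print(p@d,o["contact_force"][:2]@d)
import cv2
im=ctrl.get_image("scene");t=proj("scene",o["position"])
cv2.imwrite("pics/s2.png",cv2.resize(cv2.getRectSubPix(im,(110,90),(float(t[0]),float(t[1]))),None,fx=6,fy=6,interpolation=cv2.INTER_CUBIC))
E
```

```text
time_s: 9.2
position: [0.5104, -0.0975, 0.1636]
tool_rot: [-3.123, 0.339, 0.001]
contact_force: [-0.9, -2.7, 2.8]
opening: 0.0138
0.09060540623460414 -2.8133080921991853
```

View pics/s2.png

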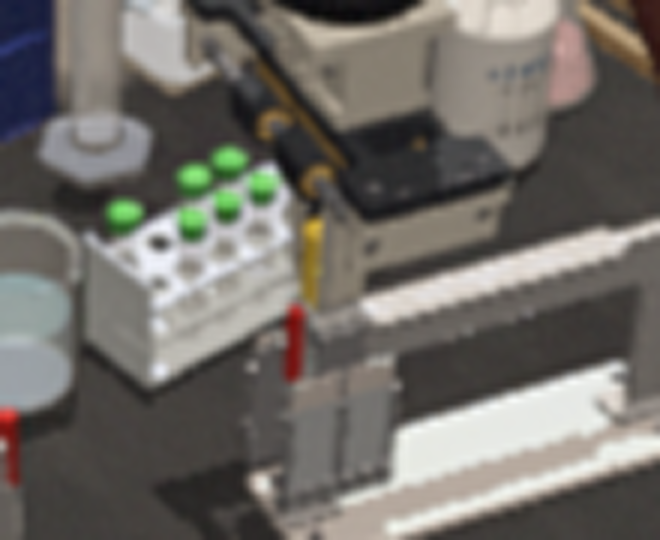

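The carrier's bridge edge, at about (315,335), now sits beside the red stop at (297,340). I'll creep 2 mm more, then lift slowly and watch the force.

```bash
python3 -m jog '[[0,[0,-0.05,0],[0,0,0]],[0,[0,-0.1,0],[0,0,0]],[0,[0,-0.15,0],[0,0,0]],[0,[0,-0.15,0],[0,0,0]],[0,[0,-0.15,0],[0,0,0]],[0,[0,-0.15,-0.2],[0,0,0]],[0,[0,-0.15,-0.4],[0,0,0]],[0,[0,-0.15,-0.6],[0,0,0]],[0,[0,-0.15,-0.8],[0,0,0]],[0,[0,-0.15,-0.9],[0,0,0]]]'
python3 -m jog '[[0,[0,0,-0.05],[0,0,0]],[0,[0,0,-0.1],[0,0,0]],[0,[0,0,-0.15],[0,0,0]],[0,[0,0,-0.2],[0,0,0]],[0,[0,0,-0.25],[0,0,0]],[0,[0,0,-0.3],[0,0,0]],[0,[0,0,-0.35],[0,0,0]],[0,[0,0,-0.4],[0,0,0]],[0,[0,0,-0.4],[0,0,0]],[0,[0,0,-0.4],[0,0,0]]]'
```

```text
time_s: 10.25
position: [0.5089, -0.0965, 0.1709]
tool_rot: [3.122, -0.339, -0.007]
contact_force: [-1.3, -5.1, -6.2]
opening: 0.0137
time_s: 11.25
position: [0.5087, -0.0964, 0.1747]
tool_rot: [3.122, -0.339, -0.009]
contact_force: [-1.3, -5.2, -5.0]
opening: 0.0138
```

```bash
python3 -m jog '[[0,[0,0.05,-0.1],[0,0,0]],[0,[0,0.1,-0.2],[0,0,0]],[0,[0,0.1,-0.4],[0,0,0]],[0,[0,0.1,-0.6],[0,0,0]],[0,[0,0.1,-0.8],[0,0,0]],[0,[0,0.1,-1],[0,0,0]],[0,[0,0.1,-1.2],[0,0,0]],[0,[0,0.1,-1.4],[0,0,0]],[0,[0,0.1,-1.6],[0,0,0]],[0,[0,0.1,-1.8],[0,0,0]]]'
python3 - <<'E'
from h import *
o=ctrl.observe();print(o["contact_force"],o["wrist_torque"])
to(.5234,.1731,.23,6.39);to(.5089,-.0964,.23,-12.4)
E
```

```text
time_s: 12.25
position: [0.5107, -0.0971, 0.1949]
tool_rot: [-3.123, 0.339, -0.0]
contact_force: [0.5, -0.1, -1.9]
opening: 0.014
[ 0.488201   -0.14984772 -1.90997949] [-0.07134226  0.11217002  0.00639913]
[ -4.55 -26.66  -3.51] [-0.000e+00 -1.000e-04 -3.275e-01]
[-0.19 -0.03 -3.51] [-0.0001 -0.0001  0.0004]
```

```bash
python3 -m jog '[[0,[0,0,-1],[0,0,0]],[0,[0,0,-2.5],[0,0,0]],[0,[0,0,-4],[0,0,0]],[0,[0,0,-5.5],[0,0,0]],[0,[0,0,-7],[0,0,0]],[0,[0,0,-8],[0,0,0]],[0,[0,0,-9],[0,0,0]],[0,[0,0,-9.5],[0,0,0]],[0,[0,0,-9.5],[0,0,0]],[0,[0,0,-9.5],[0,0,0]]]'
python3 - <<'E'
from h import *
to(.5306,.1085,.29,6.39)
E
```

```text
time_s: 13.25
position: [0.5104, -0.097, 0.2892]
tool_rot: [-3.123, 0.338, 0.002]
contact_force: [-0.6, 0.6, -2.5]
opening: 0.0139
[ -2.43 -20.5   -0.08] [-1.000e-04  1.100e-03 -3.274e-01]
```

```bash
python3 -m jog '[[0,[-0.1,-1,0],[0,0,-0.016]],[0,[-0.4,-3.5,0],[0,0,-0.056]],[0,[-0.8,-6.5,0],[0,0,-0.104]],[0,[-1.2,-10,0],[0,0,-0.16]],[0,[-1.6,-13.5,0],[0,0,-0.216]],[0,[-2,-17,0],[0,0,-0.27]],[0,[-2.3,-19.3,0],[0,0,-0.31]],[0,[-2.43,-20.5,0],[0,0,-0.327]],[0,[-2.43,-20.5,0],[0,0,-0.327]],[0,[-2.43,-20.5,0],[0,0,-0.327]]]'
python3 - <<'E'
from h import *
import cv2
o=ctrl.observe();print(o["contact_force"])
to(.5306,.1085,.29,6.39)
im=ctrl.get_image("scene");t=proj("scene",[.53,.11,.2]);print(t)
x0,y0=int(t[0]-60),int(t[1]-55);print(x0,y0)
cv2.imwrite("pics/s3.png",cv2.resize(im[y0:y0+110,x0:x0+130],None,fx=5,fy=5,interpolation=cv2.INTER_CUBIC))
cv2.imwrite("pics/t3.png",cv2.resize(ctrl.get_image("top")[150:230,170:310],None,fx=5,fy=5,interpolation=cv2.INTER_CUBIC))
E
```

```text
time_s: 14.25
position: [0.5309, 0.1062, 0.2896]
tool_rot: [3.135, 0.17, -0.001]
contact_force: [0.0, 0.1, -1.7]
opening: 0.0139
[ 0.02755596  0.09543082 -1.68744342]
[-0.   -0.23 -0.04] [ 0.002   0.0005 -0.0033]
[255.951877  200.0428518]
195 145
```

View pics/s3.png

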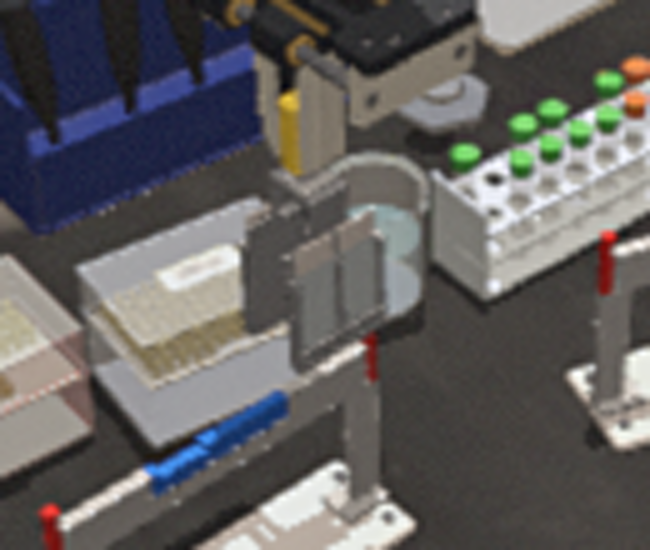

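The carrier hangs upright over the docking rail. Its stops are at crop (52,512) and (371,340), and the blue insert shows a jag, probably the notch, near (205,440). Next I'll cross-check the rail position with this camera.

Run:
```python
from h import *
import cv2
c=np.array([.5234,.1731]);d=np.array([-.1113,.9938])
for s in(.106,-.106):print(proj("scene",[*(c+d*s),.145]), (proj("scene",[*(c+d*s),.145])-[195,145])*5)
n=np.array([-d[1],d[0]])
for q in([150,470],[195,443],[212,430],[288,398]):
  g=ray("scene",195+q[0]/5,145+q[1]/5,.13)[:2]-c;print(q,g@d,g@n)
im=cv2.imread("pics/s3.png");e=cv2.resize(im[370:530,30:400],None,fx=2.1,fy=2.1)
t=cv2.imread("pics/t3.png")
cv2.imwrite("pics/c3.png",np.vstack([e,np.pad(t[130:330],((0,0),(0,77),(0,0)))[:,:777]]));print(e.shape,t.shape)
```

```text
[205.23545342 246.23490561] [ 51.17726712 506.17452804]
[268.50150578 208.21612923] [367.50752888 316.08064615]
[150, 470] 0.045328010601019736 0.0008618328362600508
[195, 443] 0.01568311797630853 0.0010321636970474896
[212, 430] 0.003003739135589054 -0.0005443961457246967
[288, 398] -0.04228826242704038 0.007809342872507164
(336, 777, 3) (400, 700, 3)
```

View pics/c3.png

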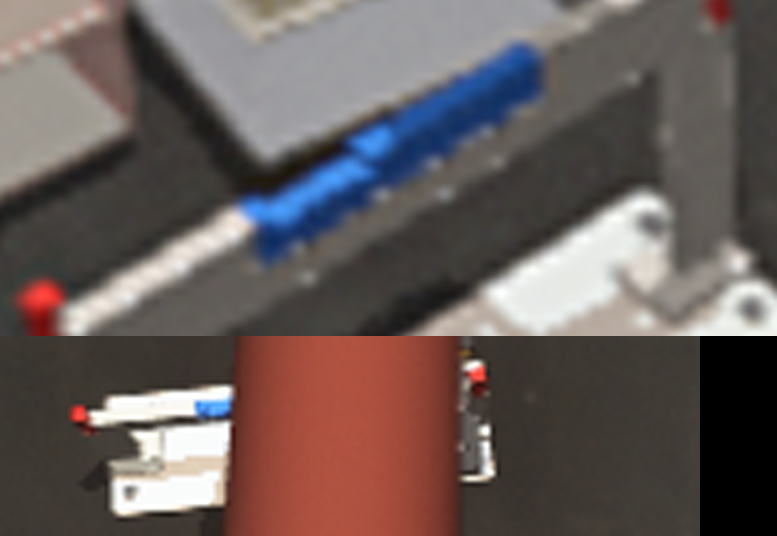

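The notch floor runs from about (265,215) to (375,162) in the enlarged view. That puts its centre near y = +23 mm on the docking rail. I'll shift the carrier above y ≈ -30 mm and descend.

```bash
python3 -m jog '[[0,[0,-0.8,0],[0,0,-0.003]],[0,[0,-2,0],[0,0,-0.003]],[0,[0,-3.2,0.5],[0,0,-0.003]],[0,[0,-3.8,1.5],[0,0,-0.003]],[0,[0,-3.8,3],[0,0,-0.003]],[0,[0,-3.8,4.5],[0,0,-0.003]],[0,[0,-3.8,6],[0,0,-0.003]],[0,[0,-3.8,7],[0,0,-0.003]],[0,[0,-3.8,7.5],[0,0,-0.003]],[0,[0,-3.8,7.5],[0,0,-0.003]]]'
python3 - <<'E'
from h import *
o=ctrl.observe();print(o["contact_force"]);to(.5266,.1443,.168,6.39)
E
```

```text
time_s: 15.35
position: [0.5262, 0.1463, 0.2138]
tool_rot: [3.136, 0.18, -0.003]
contact_force: [-0.2, -0.2, -2.0]
opening: 0.0139
[-0.17472624 -0.23510314 -1.95867207]
[0.02 0.2  4.58] [0.0004 0.0016 0.0029]
```

```bash
python3 -m jog '[[0,[0,0,0.7],[0,0,0]],[0,[0,0,1.5],[0,0,0]],[0,[0,0,2.2],[0,0,0]],[0,[0,0,2.7],[0,0,0]],[0,[0,0,3],[0,0,0]],[0,[0,0,3.3],[0,0,0]],[0,[0,0,3.5],[0,0,0]],[0,[0,0,3.7],[0,0,0]],[0,[0,0,3.8],[0,0,0]],[0,[0,0,3.8],[0,0,0]]]'
python3 - <<'E'
from h import *
import cv2
o=ctrl.observe();print(o["contact_force"],o["wrist_torque"])
E
```

```text
time_s: 16.35
position: [0.5266, 0.1461, 0.1766]
tool_rot: [3.136, 0.179, -0.0]
contact_force: [0.2, -0.4, -2.3]
opening: 0.014
[ 0.17691109 -0.38148524 -2.2771169 ] [-0.06957402  0.0460347   0.00326767]
```

The force still shows only the carrier's weight with the lips below the bar top, so it straddles the bar freely. I'll lower it onto the bar with about 4–5 mm of spring.

```bash
python3 -m jog '[[0,[0,0,0.2],[0,0,0]],[0,[0,0,0.4],[0,0,0]],[0,[0,0,0.6],[0,0,0]],[0,[0,0,0.8],[0,0,0]],[0,[0,0,1],[0,0,0]],[0,[0,0,1.2],[0,0,0]],[0,[0,0,1.35],[0,0,0]],[0,[0,0,1.5],[0,0,0]],[0,[0,0,1.65],[0,0,0]],[0,[0,0,1.65],[0,0,0]]]'
```

```text
time_s: 17.35
position: [0.5267, 0.1461, 0.1605]
tool_rot: [-3.136, -0.179, -0.0]
contact_force: [-1.1, 0.2, 5.1]
opening: 0.014
```

```bash
python3 -m jog '[[0,[0,-0.2,0.03],[0,0,0]],[0,[0,-0.5,0.05],[0,0,0]],[0,[0,-0.9,0.05],[0,0,0]],[0,[0,-1.3,0.05],[0,0,0]],[0,[0,-1.7,0.05],[0,0,0]],[0,[0,-2.1,0.05],[0,0,0]],[0,[0,-2.5,0.05],[0,0,0]],[0,[0,-2.9,0.05],[0,0,0]],[0,[0,-3.2,0.05],[0,0,0]],[0,[0,-3.5,0.05],[0,0,0]]]';python3 -m jog '[[0,[0,-0.1,0],[0,0,0]],[0,[0,-0.2,0],[0,0,0]],[0,[0,-0.3,0],[0,0,0]],[0,[0,-0.4,0],[0,0,0]],[0,[0,-0.5,0],[0,0,0]],[0,[0,-0.6,0],[0,0,0]],[0,[0,-0.7,0],[0,0,0]],[0,[0,-0.8,0],[0,0,0]],[0,[0,-0.8,0],[0,0,0]],[0,[0,-0.8,0],[0,0,0]]]'
python3 - <<'E'
from h import *
o=ctrl.observe();p=o["position"][:2]-[.5234,.1731];d=np.array([-.1113,.9938]);print(p@d,p@[-d[1],d[0]],o["contact_force"][:2]@d,o["wrist_torque"])
E
```

```text
time_s: 18.35
position: [0.5236, 0.1803, 0.16]
tool_rot: [3.135, 0.179, 0.003]
contact_force: [0.5, -5.4, 4.9]
opening: 0.0138
time_s: 19.35
position: [0.5227, 0.1883, 0.16]
tool_rot: [3.135, 0.179, 0.003]
contact_force: [0.7, -5.1, 5.3]
opening: 0.0137
0.015173868261489412 -0.0009878494261637105 -5.132967611536225 [-1.30134351 -0.0603082   0.00961516]
```

Not dropped yet (TCP at y = 15 mm); continuing in 0.75 mm steps.

```bash
python3 -m jog '[[0,[0,-0.05,0],[0,0,0]],[0,[0,-0.1,0],[0,0,0]],[0,[0,-0.15,0],[0,0,0]],[0,[0,-0.2,0],[0,0,0]],[0,[0,-0.25,0],[0,0,0]],[0,[0,-0.3,0],[0,0,0]],[0,[0,-0.35,0],[0,0,0]],[0,[0,-0.4,0],[0,0,0]],[0,[0,-0.4,0],[0,0,0]],[0,[0,-0.4,0],[0,0,0]]]'; python3 -m jog '[[0,[0,-0.05,0],[0,0,0]],[0,[0,-0.1,0],[0,0,0]],[0,[0,-0.15,0],[0,0,0]],[0,[0,-0.2,0],[0,0,0]],[0,[0,-0.25,0],[0,0,0]],[0,[0,-0.3,0],[0,0,0]],[0,[0,-0.3,0],[0,0,0]],[0,[0,-0.3,0],[0,0,0]],[0,[0,-0.3,0],[0,0,0]],[0,[0,-0.3,0],[0,0,0]]]'
python3 - <<'E'
from h import *
o=ctrl.observe();p=o["position"][:2]-[.5234,.1731];d=np.array([-.1113,.9938]);print(p@d,p@[-d[1],d[0]],o["contact_force"][:2]@d,o["wrist_torque"])
E
```

```text
time_s: 20.35
position: [0.5222, 0.1921, 0.1599]
tool_rot: [3.135, 0.179, 0.003]
contact_force: [0.2, -5.3, 5.3]
opening: 0.0141
time_s: 21.35
position: [0.5218, 0.1951, 0.1599]
tool_rot: [3.135, 0.179, 0.003]
contact_force: [-0.1, -4.7, 5.8]
opening: 0.0137
0.022077958991217138 -0.0008980601130059333 -4.643024240763397 [-1.35777334 -0.14617256  0.01764815]
```

```bash
python3 -m jog '[[0,[0,-0.05,0],[0,0,0]],[0,[0,-0.1,0],[0,0,0]],[0,[0,-0.15,0],[0,0,0]],[0,[0,-0.2,0],[0,0,0]],[0,[0,-0.2,0],[0,0,0]],[0,[0,-0.2,0],[0,0,0]],[0,[0,-0.2,0],[0,0,0]],[0,[0,-0.2,0],[0,0,0]],[0,[0,-0.2,0],[0,0,0]],[0,[0,-0.2,0],[0,0,0]]]'; python3 -m jog '[[0,[0,-0.05,0],[0,0,0]],[0,[0,-0.1,0],[0,0,0]],[0,[0,-0.15,0],[0,0,0]],[0,[0,-0.2,0],[0,0,0]],[0,[0,-0.2,0],[0,0,0]],[0,[0,-0.2,0],[0,0,0]],[0,[0,-0.2,0],[0,0,0]],[0,[0,-0.2,0],[0,0,0]],[0,[0,-0.2,0],[0,0,0]],[0,[0,-0.2,0],[0,0,0]]]'
python3 - <<'E'
from h import *
o=ctrl.observe();p=o["position"][:2]-[.5234,.1731];d=np.array([-.1113,.9938]);print(p@d,p@[-d[1],d[0]],o["contact_force"][:2]@d,o["wrist_torque"])
E
```

```text
time_s: 22.35
position: [0.5201, 0.1989, 0.1592]
tool_rot: [-3.135, -0.18, 0.002]
contact_force: [-0.4, -0.5, -1.2]
opening: 0.0134
time_s: 23.35
position: [0.5205, 0.1997, 0.1597]
tool_rot: [3.136, 0.179, -0.0]
contact_force: [0.5, -0.2, -2.2]
opening: 0.0141
0.02677255447527126 -0.0001046414988803134 -0.23934417943225575 [-0.06531176  0.09109623 -0.00640648]
```

It dropped in: Fz went from +5.8 to -2.2 N and the drag is gone. I'll lower it the last couple of millimetres.

```bash
python3 -m jog '[[0,[0,0.02,0.05],[0,0,0]],[0,[0,0.04,0.1],[0,0,0]],[0,[0,0.05,0.15],[0,0,0]],[0,[0,0.05,0.2],[0,0,0]],[0,[0,0.05,0.25],[0,0,0]],[0,[0,0.05,0.25],[0,0,0]],[0,[0,0.05,0.25],[0,0,0]],[0,[0,0.05,0.25],[0,0,0]],[0,[0,0.05,0.25],[0,0,0]],[0,[0,0.05,0.25],[0,0,0]]]'
python3 - <<'E'
from h import *
o=ctrl.observe();p=o["position"][:2]-[.5234,.1731];d=np.array([-.1113,.9938]);print(p@d,p@[-d[1],d[0]],o["contact_force"][:2]@d,o["wrist_torque"])
E
```

```text
time_s: 24.35
position: [0.5206, 0.1995, 0.1572]
tool_rot: [-3.136, -0.179, -0.0]
contact_force: [-2.3, 0.7, 3.1]
opening: 0.014
0.026572276314686106 -0.00019144165740022273 0.9352956552279851 [0.27372225 0.53114851 0.02741381]
```

```bash
python3 -m jog '[[1.4,[0,0,0],[0,0,0]],[1.8,[0,0,0],[0,0,0]],[2.4,[0,0,0],[0,0,0]],[3,[0,0,0],[0,0,0]],[4,[0,0,0],[0,0,0]],[4,[0,0,0],[0,0,0]],[4,[0,0,-0.5],[0,0,0]],[4,[0,0,-1.5],[0,0,0]],[4,[0,0,-3],[0,0,0]],[4,[0,0,-4.5],[0,0,0]]]'; python3 -m jog '[[4,[0,0,-1.5],[0,0,0]],[4,[0,0,-3],[0,0,0]],[4,[0,0,-5],[0,0,0]],[4,[0,0,-7],[0,0,0]],[4,[0,0,-9],[0,0,0]],[4,[0,0,-10],[0,0,0]],[4,[0,0,-10],[0,0,0]],[4,[0,0,-10],[0,0,0]],[4,[0,0,-10],[0,0,0]],[4,[0,0,-10],[0,0,0]]]'
python3 - <<'E'
from h import *
import cv2
im=ctrl.get_image("scene");c=np.array([.5234,.1731]);d=np.array([-.1113,.9938])
print((proj("scene",[*(c+d*.025),.187])-[175,165])*6,(proj("scene",[*(c+d*.025),.192])-[175,165])*6)
cv2.imwrite("pics/s4.png",cv2.resize(im[165:265,175:305],None,fx=6,fy=6,interpolation=cv2.INTER_CUBIC))
E
```

```text
time_s: 25.35
position: [0.5208, 0.1992, 0.2034]
tool_rot: [-3.136, -0.179, -0.001]
contact_force: [0.5, 0.2, 0.2]
opening: 0.04
time_s: 26.35
position: [0.5201, 0.1992, 0.3011]
tool_rot: [3.136, 0.179, -0.003]
contact_force: [0.1, 0.6, -0.1]
opening: 0.0402
[326.54344933 325.57388828] [325.70827862 316.9728322 ]
```

View pics/s4.png

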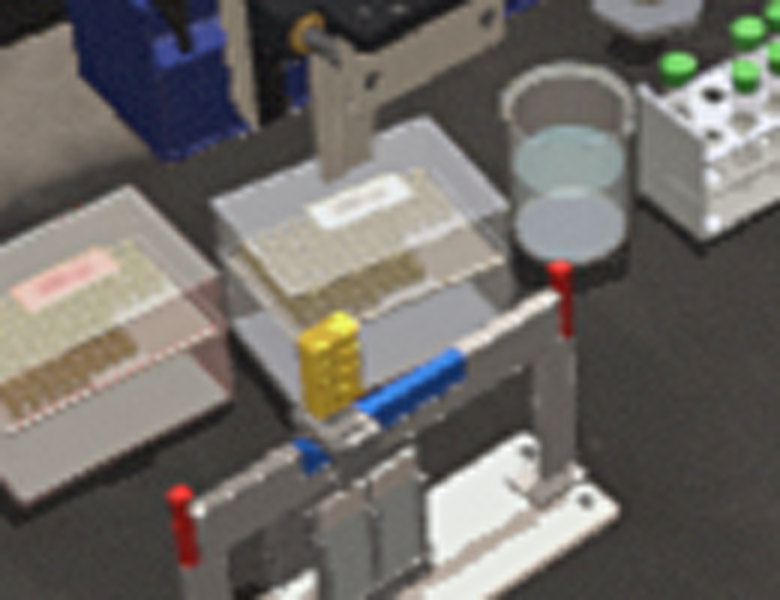

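The carrier hangs by itself and looks upright. Its grip top, at about (330,323), matches the in-notch prediction (327,326) better than the on-bar one (326,317). The bridge is sunk between the blue ends and the jaws are well clear, so I'm handing in.

```bash
python3 -c "
from station import ctrl
print(ctrl.sign_off(),ctrl.observe()['time_s'])"
```

```text
the job is handed in; nothing more can be done
the job is handed in; nothing more can be done
```

The carrier is hanging by itself in the notch of the docking rail, and I handed the job in at about 26.4 s. No verdict was reported.

- **Moves:** I took the grey carrier by its yellow grip and slid it to the loading rail's stop. I then lifted it clear, lowered it onto the docking bar at about y = -28 mm, and slid it until it dropped in at about y = +25 mm. I pressed it down lightly, released it and backed off upward.
- **Forces:** Tool readings were taken only at the end of each move, not continuously. The highest was about 8 N, at the start of the lift, well under the 25 N limit. I did not measure the contact force on the rails directly.
- **Drop into the notch:** The vertical force went from +5.8 N to -2.2 N and the drag of about 5 N vanished. Lowering it another 2.5 mm put it on the notch floor, about 5 mm below where it first touched the bar.
- **Last picture:** The carrier looks upright and free of the jaws, with its bridge down between the blue ends. The grip top is within about 1 px of the in-notch prediction, though the on-bar prediction is only about 1.5 px away. The force readings are the stronger evidence.
- **Bystanders:** I came near none of them and nothing in the pictures looked disturbed, but I did not measure their positions again at the end.

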